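# Set up a vial carrier at the flip stop of an inspection lane

## Task

Get the vial carrier ready for checking its third row: pick the stray vial out of the lane and put it in the small reject tray, click the thumb lever to its third notch (the pointer then marks the third row from the stop), and flip the stop flag fully down across the lane. With the flag down, slide the carrier along the lane, without lifting it, until it rests against the flag, then let go, leaving the bottle, the jar and the timer as they stand.

Things in the scene. Friction and masses are not known exactly. Their poses are not given: they have to be found in the camera images.
- station: Fixed aluminium base plate, 200 x 440 mm, 8 mm thick. Origin on the bench surface under the lane's middle; +y is the way the stock travels along the lane, x is across it (+x is the side of flag fork and lever). Behind the +x fence, at x = 43 to 69 mm: the flag's fork (y = 108 to 144, 54 mm high) and a pointer rail (y = -8 to 103, 30 mm high; its lever-driven pointer is 38 mm high).
- lane_floor (a point): Middle of the lane's floor, 8 mm above the bench; frame parallel to the station's. The lane is 62 mm wide, between two low fences 6 mm thick whose tops are 18 mm above the bench, and is open at both ends (y = -210 and +210 mm).
- flag_hinge (a point): Axis of the flag's hinge, 40 mm above the bench, at station x = 56, y = 126 mm; the axis runs along the lane (station y). Frame parallel to the station's.
- flag (a joint): Angle of the stop flag, a steel bar 90 mm long from its hinge, 16 mm thick, 12 mm wide. 0 = leaning 0.26 rad back from upright (to station +x), 0.26 = upright, 1.83 = fully down at its end stop: level across the lane, 32 to 48 mm above the bench. Starts within 0.3 rad of upright. Stiff hinge: stays at any angle it is left at; about 1 N at the tip turns it, all the way down.
- flag_tip (a point): Point on the middle line of the flag 85 mm from its hinge, near its free end.
- lane_stop (a point): Point in the middle of the lane, 30 mm above the bench, in the plane of the lowered flag's stop face (station y = 120 mm), which faces the stock. Frame parallel to the station's.
- lever_pivot (a point): Pivot of the thumb lever, at station x = 76, y = -70 mm, 40 mm above the bench; its axis runs across the lane (station x). The white housing round it spans station x = 57 to 95, y = -110 to -30 mm and is 54 mm high. Frame parallel to the station's.
- lever (a joint): Angle of the thumb lever, swinging in the upright plane along the lane: 0.48 = upright, smaller leans to station -y, larger to +y. Four sprung notches: first 0, second 0.32, third 0.64, fourth 0.96 (ends -0.04 and 1.0). Starts in the first or second. Pushed past half-way it snaps to the next notch; a click takes up to about 11 N at the tip.
- lever_tip (a point): Centre of the black crossbar at the lever's end, 14 mm in diameter and 20 mm long across the lane, 60 mm from the pivot; the steel lever below it is 10 mm wide and 8 mm thick.
- carrier_center (a point): Centre (half-way up) of the vial carrier, a perforated steel box 56 mm wide, 100 mm long (its y, along the lane), 42 mm high, holding two by four fixed blue-capped vials that rise to 48 mm, about 0.3 kg. It stands in the lane on the -y side; its y axis points to the stop.
- carrier_front (a point): Middle of the carrier's end face that faces the stop, 50 mm ahead of its centre.
- vial_center (a point): Centre (half-way up) of the stray blue-capped glass vial, 22 mm in diameter, 45 mm high, about 25 g, standing in the lane between the carrier and the flag.
- reject_tray_in (a point): Centre of the inner floor (2.5 mm above the bench) of the small open perforated steel reject tray, outside 76 (its x) x 96 (its y) mm, 25 mm high, walls 2.5 mm, 0.45 kg, loose on the bench on the robot's side of the lane. Tray axes.
- bottle: Amber glass bottle, 46 mm in diameter, 115 mm high, loose bystander. Origin at the centre of its underside.
- jar: White jar, 54 mm in diameter, 75 mm high, loose bystander. Origin at the centre of its underside.
- timer: Grey bench timer, 55 x 75 x 22 mm, lying behind the station, loose bystander. Origin at the centre of its underside.
There are look-alikes about, which are no part of the job. What is meant by the part that bears vial_center is not pink or turquoise, and is the larger of those in its own colour.

How it is judged (in metres and radians):
On the way, in this order (a step that is already met when the one before it is completed fails the run):
1. the flag is fully down while the carrier is still short of it by more than 15 mm (value of joint flag above 1.74 rad and y of carrier_front in the frame of station below 0.105 m), for 0.2 s.
2. the carrier is up against the lowered flag (value of joint flag above 1.74 rad and y of carrier_front in the frame of station between 0.115 and 0.125 m), for 0.2 s.
At the end, for the whole second after the job is handed in: The flag is down (within 0.09 rad of level), the carrier stands flat in the lane with its front face within 5 mm of the flag's stop face, square to the lane within 0.08 rad and at rest; the lever is in its third notch (0.55 to 0.73 rad); the stray vial lies or stands inside the reject tray, at rest (all of step 2 and x of carrier_center in the frame of station between -0.006 and 0.006 m and z of carrier_center in the frame of station between 0.025 and 0.033 m and angle between the y axis of carrier_center and the y axis of station, either way round below 0.08 rad and value of joint lever between 0.55 and 0.73 rad and x of vial_center in the frame of reject_tray_in between -0.037 and 0.037 m and y of vial_center in the frame of reject_tray_in between -0.047 and 0.047 m and z of vial_center in the frame of reject_tray_in between 0 and 0.03 m and linear speed of carrier below 0.01 m/s and linear speed of vial below 0.03 m/s); the robot touches nothing.
It fails at once if the bottle is shifted by more than 20 mm or tipped (distance of bottle from where it was at the start of the episode above 0.02 m or angle between bottle's own z axis and vertical above 0.4 rad).
It fails at once if the jar is shifted by more than 20 mm or tipped (distance of jar from where it was at the start of the episode above 0.02 m or angle between jar's own z axis and vertical above 0.4 rad).
It fails at once if the timer is shifted by more than 20 mm or tipped (distance of timer from where it was at the start of the episode above 0.02 m or angle between timer's own z axis and vertical above 0.4 rad).
It fails at once if the carrier is lifted more than 12 mm off the lane or tipped (z of carrier_center in the frame of station above 0.041 m or angle between carrier_center's own z axis and vertical above 0.2 rad).
It also fails if it takes over 72 s, if anything falls off the work surface, if the arm or the gripper's body presses on something with over 40 N, if the wrist force passes 120 N, or if a joint passes its speed limit or range.

## Robot

A 6-joint arm with a two-finger parallel gripper is mounted at the origin on the work surface. World frame = base frame: x ahead of the robot, y to its left, z up, the work surface at z = 0. Lengths are in m, angles in degrees, forces in N, time in s.
With the tool pointing down it reaches from about 0.4 to 0.825 m from the base axis. Payload 7 kg.
Tool frame: the origin (TCP) lies between the finger pads; the fingertips stand 22 mm ahead of it and the grasp point (between the pads) lies 3 mm ahead of it; z points along the fingers, y is the line along which they close (so a half turn about z gives the same grasp; the last joint's range is limited). The gripper opens to 88 mm and grips with 3 to 60 N. Pads are 19 mm wide; open, the fingers measure 130 mm over their backs; the gripper's body (78 mm by 193 mm) begins 47 mm behind the grasp point.
Start: joints at [81.022, 20.546, 0.682, 0, -70.136, -16.507], TCP at [0.29, 0.609, 0.249] pointing down, gripper open.
Joint ranges: [-176.03, 176.03], [-82.01, 121.73], [-58.28, 71.71], [-173.87, 95.51], [-174.79, -0.11], [-173.66, 173.66]. Speed limits (degrees/s): [136.94, 136.94, 172.46, 180, 180, 180].

## Interface

Orientations are given as [roll, pitch, yaw] about the fixed x, y, z axes, in that order (R = Rz(yaw) Ry(pitch) Rx(roll)).
In Python, from plant import ctrl gives the robot as it stands.
- The arm moves only by the tool apply_moves, never from a script. Its argument "targets" is a list of rows, each an object with "travel": the shift along the tool's x, y, z in mm, a list of three; "roll": the turn about the tool's z in degrees; "jaw": the finger opening in mm, from 0 to 87.6. In form: [{"travel": [tx, ty, tz], "roll": roll, "jaw": jaw}, ...]. A call has 1 to 10 rows; each row shifts and turns the commanded pose from where the row before left it, along the tool's axes as they then stand; what a row does not reach is not made up. A row lasts 1/10 s, in which the tool goes at most 50 mm and 8.59 degrees, less where a joint would pass 70% of its speed; a pose out of reach is approached as far as the arm can. A call with a gripper value outside its range is refused whole. The fingers move at their own pace and stop on an object; the grip force is fixed at half the most. Time passes only in rows, so rows that do not move let the fingers close. It gives the time, the measured TCP pose, the force, the opening and the grip force at its end, in the units of the state.
- ctrl.get_obs(): the state, without advancing time (a new reading comes with each control period).
- ctrl.snapshot(name): name is "side" or "top" or "wrist"; returns the picture (480x640x3 uint8, red, green, blue); there is no depth.
- ctrl.calibration(name): a dict with "K" (3x3 intrinsics, pixels), "extrinsics" (4x4, takes a point from camera to world coordinates); the wrist camera has in their place "hand_eye" (4x4, takes a point from camera to tool coordinates, whose origin is the TCP and whose axes are the flange's). Camera axes: x right, y down, z forward; pixel columns grow to the right and rows downward; lengths in m; the calibration is good to about 2 mm. A picture is of the moment at which its call begins: read the wrist's pose just before it. calibration takes no time and is no camera call.
- ctrl.close_job(): hands the job in; it is judged then, once.
The state is a dict: "clock": time; "joint_pos": joint angles; "qvel": joint speeds; "tau": joint torques, N m; "tool_pos": TCP position; "orientation": TCP orientation; "force": force on the tool from outside, world axes, zero at the start; "moment": the same for the moment, N m; "opening": finger opening in m; "gripper_force": force on a finger pad.
Only numpy, scipy, OpenCV 4.12 (cv2) and the standard library are available. Lean on these libraries where they do the work, as an engineer would, in place of code of your own. Each camera call takes 0.05 s, during which the arm holds its last target. There are 200 camera calls.

## Working session

There is one attempt and no reset: what is moved stays moved. The work goes in short steps, Python scripts to look and compute and a tool call to move; the robot and the scene stay as the last step left them, time stands still between calls to the robot, and variables do not carry over. Pictures are saved under pics/ and viewed, at most 10 in all, crops included, and the job is handed in when it is done.

Besides the shell and the picture viewer there is one more tool, called after "Call:" as a command line: name --argument value ..., lists and objects as JSON in quotes. apply_moves: Moves the arm, as the interface text tells. Its arguments: {"type":"object","properties":{"targets":{"type":"array","items":{"type":"object","properties":{"travel":{"type":"array","items":{"type":"number"}},"roll":{"type":"number"},"jaw":{"type":"number"}}}}},"required":["targets"]}

```bash
mkdir -p pics
cat > h.py <<'E'
import numpy as np, cv2
from plant import ctrl
from scipy.spatial.transform import Rotation as R
def save(cam,name):
    im=ctrl.snapshot(cam); cv2.imwrite('pics/'+name,cv2.cvtColor(im,cv2.COLOR_RGB2BGR)); return im
def cam(name):
    c=ctrl.calibration(name); K=np.array(c['K'])
    if 'extrinsics' in c: return K,np.array(c['extrinsics'])
    o=ctrl.get_obs(); T=np.eye(4); T[:3,:3]=R.from_euler('xyz',o['orientation'],degrees=True).as_matrix(); T[:3,3]=o['tool_pos']
    return K,T@np.array(c['hand_eye'])
def px2w(KT,uv,z):
    K,T=KT; d=T[:3,:3]@np.linalg.solve(K,[uv[0],uv[1],1]); return T[:3,3]+d*(z-T[2,3])/d[2]
def w2px(KT,p):
    K,T=KT; q=K@(T[:3,:3].T@(np.array(p)-T[:3,3])); return q[:2]/q[2]
E
python3 - <<'E'
from h import *
print(ctrl.get_obs())
for n in('top','side'):
    save(n,n+'0.png'); K,T=cam(n); print(K,T)
E
```

```text
{'clock': 0.0, 'joint_pos': array([ 8.10229230e+01,  2.05904045e+01,  6.36000116e-01, -1.97024293e-02,
       -7.01366360e+01, -1.65057612e+01]), 'qvel': array([ 0.03245712, -0.08742361,  0.06930745, -0.04289898, -0.05343741,
        0.0161173 ]), 'tau': array([-8.31979196e-05, -5.82719564e+01,  2.93053901e+01,  6.99709877e+00,
        7.01659505e-03, -1.52853718e-04]), 'tool_pos': array([0.29025574, 0.60892039, 0.24765252]), 'orientation': array([ 1.79907449e+02, -8.10951706e-03, -2.54895408e+01]), 'force': array([ 0.24387051,  0.30085809, -0.76834347]), 'moment': array([ 0.00863893,  0.01023406, -0.01782673]), 'gripper_force': 0.0, 'opening': 0.08762599328062096}
[[534.99075791   0.         322.19748367]
 [  0.         534.99075791 244.08653605]
 [  0.           0.           1.        ]] [[ 0.00788395 -0.99888511  0.04654437  0.50214785]
 [-0.99993386 -0.00748533  0.00873235 -0.00482694]
 [-0.00837421 -0.04661014 -0.99887805  0.96337188]
 [ 0.          0.          0.          1.        ]]
[[589.7218447    0.         317.98804645]
 [  0.         589.7218447  239.23334453]
 [  0.           0.           1.        ]] [[-0.97534137 -0.12862342  0.17934669  0.41283547]
 [-0.22057751  0.59535511 -0.77259165  0.72132643]
 [-0.00740159 -0.79310044 -0.6090459   0.6310275 ]
 [ 0.          0.          0.          1.        ]]
```

View pics/top0.png

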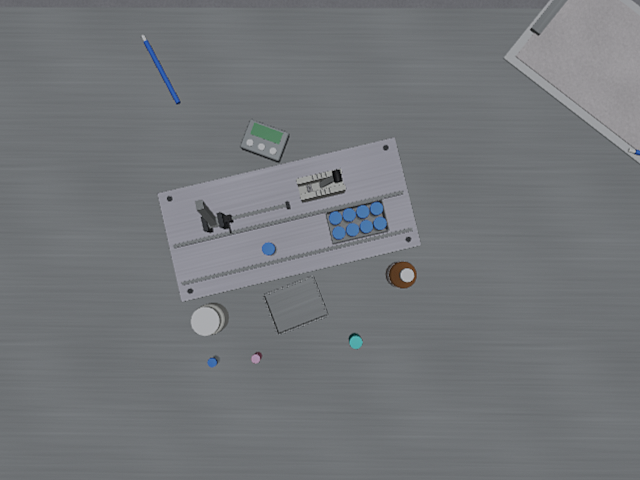

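View pics/side0.png

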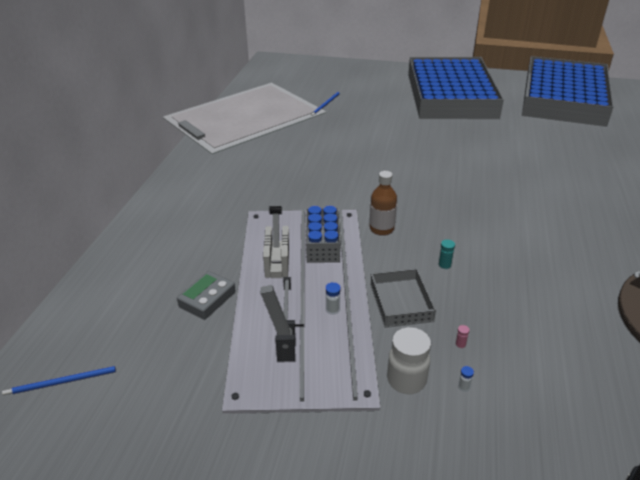

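The top view shows the station with screws near (170,199), (386,148), (408,239) and (190,291). The carrier is at (357,221), the stray vial at (268,249), the tray at (296,305), the lever tip at (337,176) and the flag at about (205,213).

```bash
cat > m.py <<'E'
from h import *
im=cv2.imread('pics/top0.png'); KT=cam('top')
# plate edges: bright mask -> min area rect
g=cv2.cvtColor(im,cv2.COLOR_BGR2GRAY)
hsv=cv2.cvtColor(im,cv2.COLOR_BGR2HSV)
corn=np.array([(159,192),(396,139),(420,246),(182,300)],float)
W=np.array([px2w(KT,c,.008)[:2] for c in corn])   # (x+,y+),(x+,y-),(x-,y-),(x-,y+)
S=np.array([(.1,.22),(.1,-.22),(-.1,-.22),(-.1,.22)])
A=S-S.mean(0);B=W-W.mean(0); yaw=np.arctan2((A[:,0]*B[:,1]-A[:,1]*B[:,0]).sum(),(A*B).sum())
org=W.mean(0); print('station',org,np.degrees(yaw))
Rm=np.array([[np.cos(yaw),-np.sin(yaw)],[np.sin(yaw),np.cos(yaw)]])
print('resid mm',((W-org)@Rm-S)*1000)
st=lambda p:(np.array(p)[:2]-org)@Rm
blue=cv2.inRange(hsv,(100,130,60),(125,255,255))
n,l,s,c=cv2.connectedComponentsWithStats(blue)
for i in range(1,n):
    if s[i,4]>20:
        p=px2w(KT,c[i],.053); print('blue',c[i],s[i,4],p,st(p)*1000)
for nm,uv,z in [('tray',(296,305),.025),('lever',(337,176),.095),('bottle',(407,274),.115),('jar',(205,322),.075),('timer',(264,140),.022),('teal',(356,342),.04)]:
    p=px2w(KT,uv,z); print(nm,p,st(p)*1000)
# dark things near the flag and lever
big=cv2.resize(im[130:340,150:430],None,fx=2.8,fy=2.8,interpolation=cv2.INTER_CUBIC); cv2.imwrite('pics/crop.png',cv2.convertScaleAbs(big,alpha=1.5))
E
python3 m.py
```

```text
station [0.5912861  0.06294557] 13.1038121743792
resid mm [[-0.84769069 -1.62391028]
 [-1.12461403  0.94487592]
 [ 1.43326602  2.68675293]
 [ 0.5390387  -2.00771856]]
blue [161.52547771  71.69745223] 314 [0.84172047 0.28409967 0.053     ] [294.05247844 158.61792987]
blue [362.4188862  211.07748184] 413 [ 0.60150231 -0.0650984   0.053     ] [ -19.07943759 -127.02600136]
blue [334.91240876 217.46715328] 137 [ 0.59022327 -0.01821664  0.053     ] [-19.43593173 -78.80786118]
blue [359.65703276 227.61464355] 519 [ 0.57316132 -0.06051636  0.053     ] [ -45.64363342 -116.13791213]
blue [268.1328125 248.4140625] 128 [0.5364941  0.09522037 0.053     ] [-46.04804954  43.85661853]
blue [211.86363636 361.86363636] 66 [0.34401935 0.18793198 0.053     ] [-212.49170605  177.79122797]
tray [0.43897709 0.04831415 0.025     ] [-151.6601967    20.28047173]
lever [ 0.65418396 -0.02054919  0.095     ] [ 42.33045269 -95.58059806]
bottle [ 0.49533119 -0.13188482  0.115     ] [-137.62751452 -168.0026608 ]
jar [0.41306963 0.19579137 0.075     ] [-143.45758591  169.79115194]
timer [0.73063949 0.10841932 0.022     ] [146.03438819  12.69599251]
teal [ 0.3777667  -0.05596071  0.04      ] [-234.91751313  -67.40178621]
```

View pics/crop.png

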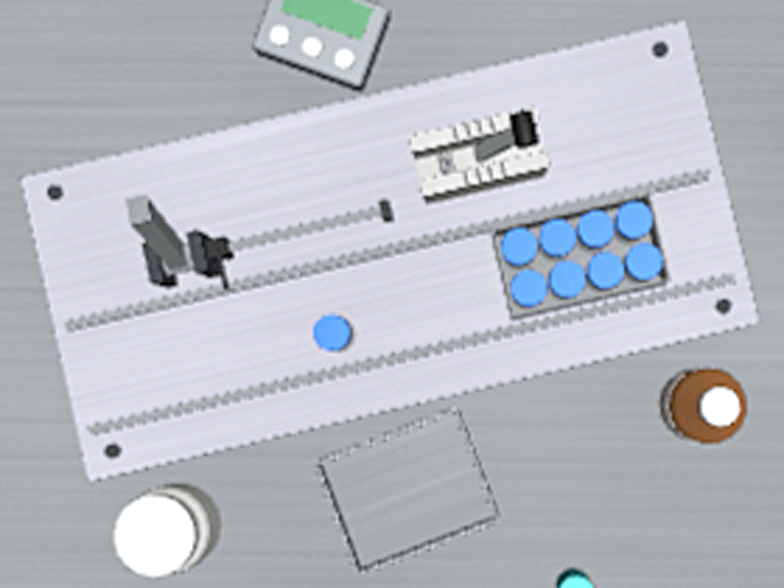

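The crop shows the lane's midline offset from the plate's centre, so I'll take x = 0 from the fences. The lever is in its first notch, leaning to -y, and the flag leans back. I'll turn to the station yaw and go above the vial.

Call:
apply_moves --targets '[{"travel": [0, 0, 0], "roll": -7.72, "jaw": 50}, {"travel": [0, 0, 0], "roll": -7.72, "jaw": 50}, {"travel": [0, 0, 0], "roll": -7.72, "jaw": 50}, {"travel": [0, 0, 0], "roll": -7.72, "jaw": 50}, {"travel": [0, 0, 0], "roll": -7.72, "jaw": 50}, {"travel": [10, 40, 0], "roll": 0, "jaw": 50}, {"travel": [10, 40, 0], "roll": 0, "jaw": 50}, {"travel": [10, 40, 0], "roll": 0, "jaw": 50}, {"travel": [10, 40, 0], "roll": 0, "jaw": 50}, {"travel": [10, 40, 0], "roll": 0, "jaw": 50}]'

```text
clock: 1.1
tool_pos: [0.3848, 0.4242, 0.2483]
orientation: [180.0, 0.0, 13.1]
force: [0.4, 0.1, -0.1]
opening: 0.05
gripper_force: 0.0
```

Call:
apply_moves --targets '[{"travel": [10, 40, 0], "roll": 0, "jaw": 50}, {"travel": [10, 40, 0], "roll": 0, "jaw": 50}, {"travel": [10, 40, 0], "roll": 0, "jaw": 50}, {"travel": [10, 40, 0], "roll": 0, "jaw": 50}, {"travel": [10, 40, 0], "roll": 0, "jaw": 50}, {"travel": [10, 40, 0], "roll": 0, "jaw": 50}, {"travel": [10, 40, 0], "roll": 0, "jaw": 50}, {"travel": [3, 40, 0], "roll": 0, "jaw": 50}, {"travel": [0, 36, 0], "roll": 0, "jaw": 50}, {"travel": [0, 0, 0], "roll": 0, "jaw": 50}]'

```text
clock: 2.1
tool_pos: [0.5365, 0.0922, 0.2481]
orientation: [180.0, 0.1, 12.9]
force: [0.1, 0.1, 0.2]
opening: 0.05
gripper_force: 0.0
```

Run:
```python
from h import *
o=ctrl.get_obs(); print(o['tool_pos'],o['orientation'],o['clock'])
KT=cam('wrist'); np.savez('w1.npz',K=KT[0],T=KT[1]); save('wrist','w1.png'); print(KT)
# fences in the top view
KT=cam('top'); f=lambda c:px2w(KT,(150+c[0]/2.8-.3,130+c[1]/2.8-.3),.018)[:2]
a,b,c,d=map(f,[(68,325),(709,177),(90,430),(735,280)])
y=((a-b)+(c-d)); print('mid',(a+b+c+d)/4,'yaw',np.degrees(np.arctan2(-y[0],y[1])),'sep',np.linalg.norm(a-c),'len',np.linalg.norm(a-b))
```

```text
[0.53652783 0.09221754 0.24809786] [1.79966499e+02 7.58281882e-02 1.29049835e+01] 2.1
(array([[356.87367923,   0.        , 317.64519046],
       [  0.        , 356.87367923, 235.27779179],
       [  0.        ,   0.        ,   1.        ]]), array([[ 2.24928770e-01, -9.32522044e-01, -2.82506082e-01,
         6.12500278e-01],
       [-9.74375111e-01, -2.15137112e-01, -6.56442361e-02,
         1.09359168e-01],
       [ 4.37154734e-04,  2.90032172e-01, -9.57016796e-01,
         3.83898535e-01],
       [ 0.00000000e+00,  0.00000000e+00,  0.00000000e+00,
         1.00000000e+00]]))
mid [0.55683059 0.05560375] yaw 13.493489348682985 sep 0.06795249532349322 len 0.41671587071088523
```

View pics/w1.png

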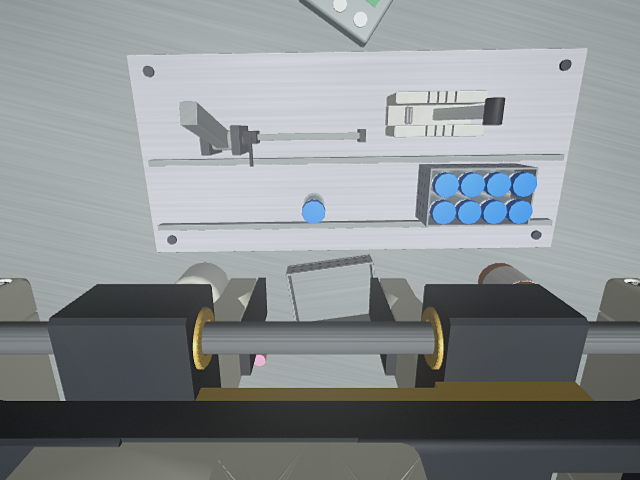

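The wrist view shows the whole station: plate corners (127,55), (587,48), (551,246) and (157,252), fence ends (149,161)-(564,156) and (158,225)-(551,220), the vial cap at (313,211) and the lever bar at (494,111). I'll fit the station from these.

```bash
cat > st.py <<'E'
from h import *
from scipy.optimize import least_squares
W=np.load('w1.npz'); KW=(W['K'],W['T']); KT=cam('top')
t=lambda c:(150+c[0]/2.8-.3,130+c[1]/2.8-.3)
obs=[(KW,(149,161),(34,210,18)),(KW,(564,156),(34,-210,18)),(KW,(158,225),(-34,210,18)),(KW,(551,220),(-34,-210,18)),
(KT,t((68,325)),(34,210,18)),(KT,t((709,177)),(34,-210,18)),(KT,t((90,430)),(-34,210,18)),(KT,t((735,280)),(-34,-210,18))]
obs2=[(KW,(127,55),(1,220,8)),(KW,(587,48),(1,-220,8)),(KW,(551,246),(-1,-220,8)),(KW,(157,252),(-1,220,8))]
def res(p):
    x,y,a,off=p; r=[]; c,s=np.cos(a),np.sin(a)
    for k,uv,q in obs+[(k,uv,(off*1000+100*q[0],q[1],q[2])) for k,uv,q in obs2]:
        w=px2w(k,uv,q[2]/1000)[:2]-[x,y]; r+=list(np.array([c*w[0]+s*w[1],-s*w[0]+c*w[1]])*1000-q[:2])
    return np.array(r)
f=least_squares(res,[.556,.055,.23,.03]); P=f.x
def st(w): w=np.asarray(w)[:2]-P[:2]; c,s=np.cos(P[2]),np.sin(P[2]); return np.array([c*w[0]+s*w[1],-s*w[0]+c*w[1]])*1000
if __name__=='__main__':
    print(P,np.degrees(P[2])); print(res(P).reshape(-1,2).round(1).tolist())
    im=cv2.imread('pics/w1.png'); b=cv2.inRange(cv2.cvtColor(im,cv2.COLOR_BGR2HSV),(100,110,60),(125,255,255))
    n,l,s,c=cv2.connectedComponentsWithStats(b)
    for i in range(1,n):
        if s[i,4]>60: print(c[i],s[i],st(px2w(KW,c[i],.054)).round(1))
    print('vial top',st(px2w(KT,(268.1,248.4),.053)))
    print('carr caps W',[st(px2w(KW,q,.056)).round(1) for q in [(445,184),(523,184),(443,212),(520,212)]])
    print('carr caps T',[st(px2w(KT,t(q),.056)).round(1) for q in [(519,246),(634,219),(529,287),(645,262)]])
    print('lever W,T',st(px2w(KW,(494,104),.094)),st(px2w(KT,(337,176),.094)))
    print('tray T',[st(px2w(KT,t(q),.025)).round(1) for q in [(320,460),(458,408),(497,516),(362,570)]])
    for z in(.12,.13): print('flag top',st(px2w(KT,t((140,208)),z)),st(px2w(KW,(191,108),z)))
    o=ctrl.get_obs(); print('tcp',st(o['tool_pos']))
E
python3 st.py
```

```text
[0.55808645 0.05651002 0.2390874  0.03441059] 13.698698698892372
[[0.8, -1.4], [0.6, 1.3], [2.0, -1.0], [2.3, 2.6], [-0.7, -2.3], [-2.5, 1.0], [-0.7, -1.5], [-1.9, 0.5], [-0.9, -0.6], [-0.2, 1.6], [1.4, 0.6], [-0.2, -0.8]]
[485.39752734 184.06942463] [ 433  172  104   26 2103] [  13.  -116.4]
[481.67165669 211.31487026] [ 431  199  101   26 2004] [ -12.8 -116.1]
[313.19194313 211.50947867] [302 200  23  24 422] [-11.   43.5]
vial top [-11.77470088  42.77172264]
carr caps W [array([ 13.9, -78.2]), array([  13., -150.]), array([-12.5, -78.8]), array([ -13.4, -151.3])]
carr caps T [array([ 13. , -80.3]), array([  13. , -152.1]), array([-12.6, -80.5]), array([ -14. , -152.5])]
lever W,T [ 80.63675864 -96.56889145] [ 75.28092232 -97.68371897]
tray T [array([-86.2,  70.5]), array([-74.3, -20.9]), array([-145.3,  -29.2]), array([-158.7,   60.3])]
flag top [ 77.67623335 126.10957452] [ 79.21843631 126.48077354]
flag top [ 75.93857501 124.06475156] [ 78.69410933 123.1453621 ]
tcp [-12.23877137  41.26828319]
```

Call:
apply_moves --targets '[{"travel": [1, -2, 30], "roll": -0.7, "jaw": 50}, {"travel": [0, 0, 40], "roll": 0, "jaw": 50}, {"travel": [0, 0, 40], "roll": 0, "jaw": 50}, {"travel": [0, 0, 40], "roll": 0, "jaw": 50}, {"travel": [0, 0, 30], "roll": 0, "jaw": 50}, {"travel": [0, 0, 25], "roll": 0, "jaw": 50}, {"travel": [0, 0, 0], "roll": 0, "jaw": 15}, {"travel": [0, 0, 0], "roll": 0, "jaw": 15}, {"travel": [0, 0, 0], "roll": 0, "jaw": 15}, {"travel": [0, 0, 0], "roll": 0, "jaw": 15}]'

```text
clock: 3.15
tool_pos: [0.5378, 0.0986, 0.0452]
orientation: [-180.0, -0.2, 13.8]
force: [0.4, -0.7, 0.2]
opening: 0.0234
gripper_force: 0.1
```

Call:
apply_moves --targets '[{"travel": [0, 0, 0], "roll": 0, "jaw": 15}, {"travel": [0, 0, 0], "roll": 0, "jaw": 15}, {"travel": [0, 0, 0], "roll": 0, "jaw": 15}]'

```text
clock: 3.45
tool_pos: [0.5378, 0.0984, 0.0451]
orientation: [-180.0, -0.2, 13.8]
force: [-1.5, 1.5, 6.1]
opening: 0.0212
gripper_force: 30.0
```

Call:
apply_moves --targets '[{"travel": [0, 0, -25], "roll": 0, "jaw": 15}, {"travel": [0, 0, -30], "roll": 0, "jaw": 15}, {"travel": [-35, 8, 0], "roll": 0, "jaw": 15}, {"travel": [-35, 9, 0], "roll": 0, "jaw": 15}, {"travel": [-36, 8, 0], "roll": -5, "jaw": 15}, {"travel": [0, 0, 0], "roll": 0, "jaw": 15}, {"travel": [0, 0, 25], "roll": 0, "jaw": 15}, {"travel": [0, 0, 20], "roll": 0, "jaw": 15}, {"travel": [0, 0, 8], "roll": 0, "jaw": 15}, {"travel": [0, 0, 5], "roll": 0, "jaw": 15}]'

```text
clock: 4.45
tool_pos: [0.44, 0.0483, 0.0403]
orientation: [180.0, 0.0, 18.8]
force: [-0.1, -0.2, 0.3]
opening: 0.0216
gripper_force: 30.0
```

Call:
apply_moves --targets '[{"travel": [0, 0, 0], "roll": 0, "jaw": 15}, {"travel": [0, 0, 0], "roll": 0, "jaw": 30}, {"travel": [0, 0, 0], "roll": 0, "jaw": 34}, {"travel": [0, 0, 0], "roll": 0, "jaw": 34}, {"travel": [0, 0, 0], "roll": 0, "jaw": 34}, {"travel": [0, 0, -20], "roll": 5, "jaw": 34}, {"travel": [0, 0, -40], "roll": 0, "jaw": 34}, {"travel": [0, 0, -45], "roll": 0, "jaw": 0}, {"travel": [0, 0, -50], "roll": 0, "jaw": 0}, {"travel": [0, 0, 0], "roll": 0, "jaw": 0}]'

```text
clock: 5.45
tool_pos: [0.4434, 0.0496, 0.2024]
orientation: [-179.9, -0.7, 13.9]
force: [0.1, -0.9, -0.9]
opening: 0.0155
gripper_force: 0.0
```

Run:
```python
from st import *
o=ctrl.get_obs(); print('tcp',st(o['tool_pos']),o['tool_pos'],o['orientation'])
save('side','s1.png'); im=save('top','t1.png'); 
a=cv2.imread('pics/s1.png')[170:420,170:490]; cv2.imwrite('pics/s1c.png',cv2.resize(a,None,fx=2.2,fy=2.2))
```

```text
tcp [-113.08108513   20.46172092] [0.44337635 0.04961028 0.20235911] [-179.8995129    -0.67140456   13.88495794]
```

View pics/s1c.png

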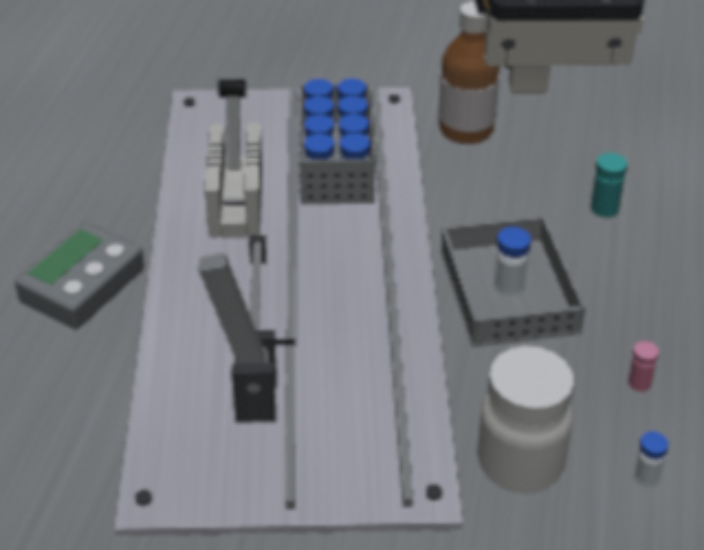

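The vial stands in the tray (crop 512,260). Next is the lever: I'll approach from -y behind the crossbar with the jaw closed.

Call:
apply_moves --targets '[{"travel": [38, 33, 0], "roll": 0, "jaw": 0}, {"travel": [38, 33, 0], "roll": 0, "jaw": 0}, {"travel": [38, 33, 0], "roll": 0, "jaw": 0}, {"travel": [38, 33, 0], "roll": 0, "jaw": 0}, {"travel": [37, 34, 0], "roll": 0, "jaw": 0}, {"travel": [0, 0, 20], "roll": 0, "jaw": 0}, {"travel": [0, 0, 30], "roll": 0, "jaw": 0}, {"travel": [0, 0, 30], "roll": 0, "jaw": 0}, {"travel": [0, 0, 16], "roll": 0, "jaw": 0}, {"travel": [0, 0, 0], "roll": 0, "jaw": 0}]'

```text
clock: 6.55
tool_pos: [0.6588, -0.0674, 0.0946]
orientation: [-179.9, 0.5, 13.8]
force: [-0.7, 0.4, 0.2]
opening: 0.0003
gripper_force: 0.0
```

Run:
```python
from st import *
o=ctrl.get_obs(); print('tcp',st(o['tool_pos']),o['tool_pos'],o['orientation'],o['force'],o['opening'])
KW=cam('wrist'); im=save('wrist','w2.png')
for q in [(76,-97.7,93)]:
    c,s=np.cos(P[2]),np.sin(P[2]); print(w2px(KW,[P[0]+(c*q[0]-s*q[1])/1e3,P[1]+(s*q[0]+c*q[1])/1e3,q[2]/1e3]))
```

```text
tcp [  68.47883745 -144.26042031] [ 0.65878056 -0.06742995  0.09461835] [-179.93133465    0.47650967   13.77124461] [-0.65481873  0.36961073  0.21734785] 0.00027620404027409553
[207.26968149 299.50944166]
```

View pics/w2.png

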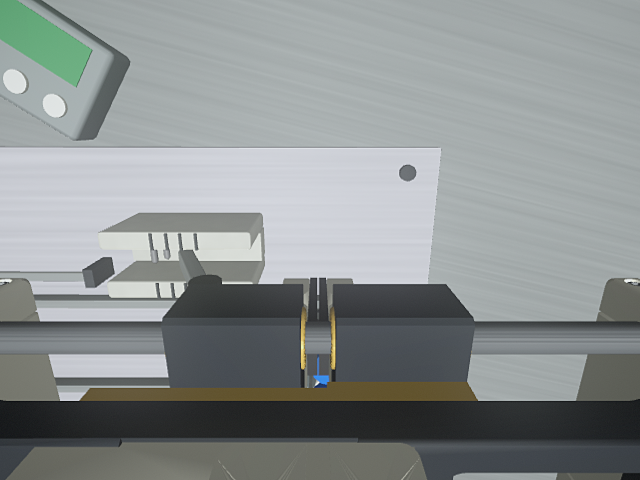

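Call:
apply_moves --targets '[{"travel": [7, 0, -6], "roll": 0, "jaw": 0}, {"travel": [0, -6, 0], "roll": 0, "jaw": 0}, {"travel": [0, -6, 0], "roll": 0, "jaw": 0}, {"travel": [0, -5, 0], "roll": 0, "jaw": 0}, {"travel": [0, 0, 0], "roll": 0, "jaw": 0}]'

```text
clock: 7.1
tool_pos: [0.6643, -0.0479, 0.1061]
orientation: [-180.0, -0.0, 13.9]
force: [-0.7, 0.0, -0.5]
opening: 0.0005
gripper_force: 0.0
```

Call:
apply_moves --targets '[{"travel": [0, -3, 0], "roll": 0, "jaw": 0}, {"travel": [0, -3, 0], "roll": 0, "jaw": 0}, {"travel": [0, 0, 0], "roll": 0, "jaw": 0}]'

```text
clock: 7.4
tool_pos: [0.6629, -0.0427, 0.1056]
orientation: [-180.0, 0.0, 13.8]
force: [0.4, -1.3, 0.2]
opening: 0.0003
gripper_force: 0.0
```

Call:
apply_moves --targets '[{"travel": [0, -3, 0], "roll": 0, "jaw": 0}, {"travel": [0, -3, 0], "roll": 0, "jaw": 0}, {"travel": [0, 0, 0], "roll": 0, "jaw": 0}]'

```text
clock: 7.7
tool_pos: [0.6621, -0.0389, 0.1067]
orientation: [179.9, -0.0, 13.8]
force: [0.6, -8.9, 4.4]
opening: 0.0003
gripper_force: 4.3
```

Call:
apply_moves --targets '[{"travel": [0, -4, 0], "roll": 0, "jaw": 0}, {"travel": [0, -4, 0], "roll": 0, "jaw": 0}, {"travel": [0, -4, 0], "roll": 0, "jaw": 0}, {"travel": [0, -4, 0], "roll": 0, "jaw": 0}, {"travel": [0, -4, 0], "roll": 0, "jaw": 0}, {"travel": [0, 0, 0], "roll": 0, "jaw": 0}]'

```text
clock: 8.3
tool_pos: [0.657, -0.0177, 0.106]
orientation: [180.0, -0.0, 13.9]
force: [0.4, -4.0, 2.9]
opening: 0.0003
gripper_force: 1.8
```

Call:
apply_moves --targets '[{"travel": [0, -3, 0], "roll": 0, "jaw": 0}, {"travel": [0, -3, 0], "roll": 0, "jaw": 0}, {"travel": [0, 0, 0], "roll": 0, "jaw": 0}]'

```text
clock: 8.6
tool_pos: [0.655, -0.0111, 0.1051]
orientation: [-180.0, 0.0, 13.8]
force: [1.2, -0.9, -0.2]
opening: 0.0006
gripper_force: 0.0
```

Call:
apply_moves --targets '[{"travel": [0, -3, 0], "roll": 0, "jaw": 0}, {"travel": [0, 0, 0], "roll": 0, "jaw": 0}]'

```text
clock: 8.8
tool_pos: [0.6545, -0.0085, 0.1053]
orientation: [-180.0, 0.0, 13.8]
force: [0.4, -0.5, -0.1]
opening: 0.0004
gripper_force: 0.0
```

Call:
apply_moves --targets '[{"travel": [0, 20, 0], "roll": 0, "jaw": 0}, {"travel": [0, 10, -25], "roll": 0, "jaw": 0}, {"travel": [0, 0, -40], "roll": 0, "jaw": 0}, {"travel": [0, 0, -40], "roll": 0, "jaw": 0}, {"travel": [6, -40, 0], "roll": 0, "jaw": 0}, {"travel": [6, -40, 0], "roll": 0, "jaw": 0}, {"travel": [6, -40, 0], "roll": 0, "jaw": 0}, {"travel": [6, -40, 0], "roll": 0, "jaw": 0}, {"travel": [6, -40, 0], "roll": 0, "jaw": 0}, {"travel": [7, -42, 0], "roll": 0, "jaw": 0}]'

```text
clock: 9.8
tool_pos: [0.6395, 0.2072, 0.2106]
orientation: [-180.0, -0.0, 13.8]
force: [1.4, 0.2, 0.2]
opening: 0.0003
gripper_force: 0.0
```

Run:
```python
from st import *
o=ctrl.get_obs(); print('tcp',st(o['tool_pos']),o['tool_pos'],o['orientation'],o['force'],o['opening'])
KW=cam('wrist'); im=save('wrist','w3.png'); save('side','s3.png')
a=cv2.imread('pics/s3.png')[170:420,170:490]; b=cv2.imread('pics/w3.png')
cv2.imwrite('pics/c3.png',np.hstack([cv2.resize(a,(410,320)),cv2.resize(b,(390,320))]))
```

```text
tcp [114.77147387 127.10855387] [0.63949184 0.20718264 0.2106433 ] [-1.79988386e+02 -1.42238424e-03  1.38025930e+01] [1.38010267 0.23807308 0.24824601] 0.0003338666887258072
```

View pics/c3.png

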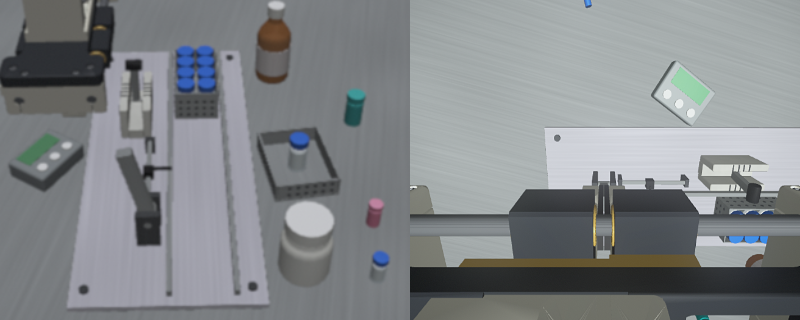

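Call:
apply_moves --targets '[{"travel": [0, 0, 40], "roll": 0, "jaw": 0}, {"travel": [0, 0, 38], "roll": 0, "jaw": 0}, {"travel": [0, 0, 0], "roll": 0, "jaw": 0}, {"travel": [-22, 0, 0], "roll": 0, "jaw": 0}, {"travel": [-19, 0, -5], "roll": 0, "jaw": 0}, {"travel": [-18.5, 0, 0], "roll": 0, "jaw": 0}, {"travel": [-18.5, 0, 5], "roll": 0, "jaw": 0}, {"travel": [-16.5, 0, 10], "roll": 0, "jaw": 0}, {"travel": [-13.5, 0, 13], "roll": 0, "jaw": 0}, {"travel": [0, 0, 0], "roll": 0, "jaw": 0}]'

```text
clock: 10.9
tool_pos: [0.5339, 0.1791, 0.1103]
orientation: [180.0, 0.0, 13.8]
force: [-0.1, -0.3, -0.3]
opening: 0.0
gripper_force: 0.0
```

Call:
apply_moves --targets '[{"travel": [-6, 0, 9], "roll": 0, "jaw": 0}, {"travel": [-5, 0, 10], "roll": 0, "jaw": 0}, {"travel": [-3, 0, 9], "roll": 0, "jaw": 0}, {"travel": [-2, 0, 8], "roll": 0, "jaw": 0}, {"travel": [0, 0, 0], "roll": 0, "jaw": 0}]'

```text
clock: 11.4
tool_pos: [0.5187, 0.1755, 0.072]
orientation: [179.9, 0.1, 13.8]
force: [-0.1, -0.9, -0.5]
opening: 0.0005
gripper_force: 0.0
```

Call:
apply_moves --targets '[{"travel": [0, 0, 2], "roll": 0, "jaw": 0}, {"travel": [0, 0, 0], "roll": 0, "jaw": 0}]'

```text
clock: 11.6
tool_pos: [0.5197, 0.1761, 0.0714]
orientation: [180.0, 0.0, 13.8]
force: [-0.7, 0.8, 0.3]
opening: 0.0003
gripper_force: 0.0
```

Call:
apply_moves --targets '[{"travel": [0, 0, 1.5], "roll": 0, "jaw": 0}, {"travel": [0, 0, 0], "roll": 0, "jaw": 0}]'

```text
clock: 11.8
tool_pos: [0.5199, 0.1762, 0.0703]
orientation: [-180.0, -0.0, 13.8]
force: [0.3, 0.0, 0.5]
opening: 0.0006
gripper_force: 0.1
```

Call:
apply_moves --targets '[{"travel": [0, 0, 1.5], "roll": 0, "jaw": 0}, {"travel": [0, 0, 0], "roll": 0, "jaw": 0}]'

```text
clock: 12.0
tool_pos: [0.5199, 0.1762, 0.07]
orientation: [-180.0, -0.1, 13.9]
force: [-5.1, -0.3, 13.1]
opening: 0.0005
gripper_force: 6.6
```

Call:
apply_moves --targets '[{"travel": [0, 0, -40], "roll": 0, "jaw": 0}, {"travel": [0, 0, -45], "roll": 0, "jaw": 0}, {"travel": [0, 0, -45], "roll": 0, "jaw": 0}, {"travel": [1, 47, 0], "roll": 0, "jaw": 0}, {"travel": [1, 47, 0], "roll": 0, "jaw": 0}, {"travel": [1, 47, 0], "roll": 0, "jaw": 0}, {"travel": [1, 47, 0], "roll": 0, "jaw": 0}, {"travel": [1, 47, 0], "roll": 0, "jaw": 0}, {"travel": [2, 48, 0], "roll": 0, "jaw": 0}, {"travel": [2, 48, 0], "roll": 0, "jaw": 0}]'

```text
clock: 13.0
tool_pos: [0.6076, -0.1452, 0.1987]
orientation: [180.0, -0.0, 13.8]
force: [2.1, 0.3, 0.6]
opening: 0.0004
gripper_force: 0.0
```

Run:
```python
from st import *
o=ctrl.get_obs(); print('tcp',st(o['tool_pos']),o['tool_pos'],o['orientation'],o['force'],o['opening'])
save('wrist','w4.png'); save('side','s4.png'); save('top','t4.png')
a=cv2.imread('pics/s4.png')[170:420,170:490]; b=cv2.imread('pics/t4.png')[130:340,150:430]
cv2.imwrite('pics/c4.png',np.hstack([cv2.resize(a,(400,312)),cv2.resize(b,(400,312),interpolation=cv2.INTER_CUBIC)]))
```

```text
tcp [   0.35067792 -207.67425883] [ 0.60760776 -0.14517379  0.19874672] [ 1.79999593e+02 -2.68227625e-02  1.38233361e+01] [2.0569131  0.27172252 0.60381452] 0.0004373551255869678
```

View pics/c4.png

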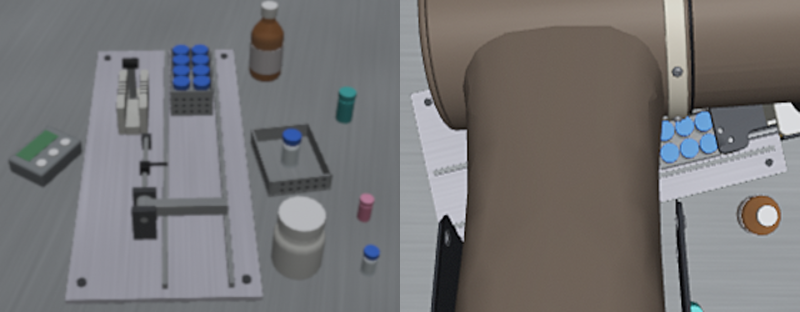

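The flag is down across the lane and the vial is still in the tray. I'll go down behind the carrier and push.

Call:
apply_moves --targets '[{"travel": [0, 0, 40], "roll": 0, "jaw": 0}, {"travel": [0, 0, 45], "roll": 0, "jaw": 0}, {"travel": [0, 0, 40], "roll": 0, "jaw": 0}, {"travel": [0, 0, 28], "roll": 0, "jaw": 0}, {"travel": [0, 0, 0], "roll": 0, "jaw": 0}, {"travel": [0, -8, 0], "roll": 0, "jaw": 0}, {"travel": [0, -7, 0], "roll": 0, "jaw": 0}, {"travel": [0, -7, 0], "roll": 0, "jaw": 0}, {"travel": [0, -8, 0], "roll": 0, "jaw": 0}, {"travel": [0, 0, 0], "roll": 0, "jaw": 0}]'

```text
clock: 14.15
tool_pos: [0.6007, -0.113, 0.0469]
orientation: [180.0, -0.1, 13.9]
force: [-0.4, -0.6, 0.1]
opening: -0.0
gripper_force: 0.0
```

Call:
apply_moves --targets '[{"travel": [0, -10, 0], "roll": 0, "jaw": 0}, {"travel": [0, -10, 0], "roll": 0, "jaw": 0}, {"travel": [0, -10, 0], "roll": 0, "jaw": 0}, {"travel": [0, -10, 0], "roll": 0, "jaw": 0}, {"travel": [0, -10, 0], "roll": 0, "jaw": 0}, {"travel": [0, -10, 0], "roll": 0, "jaw": 0}, {"travel": [0, -10, 0], "roll": 0, "jaw": 0}, {"travel": [0, -10, 0], "roll": 0, "jaw": 0}, {"travel": [0, -10, 0], "roll": 0, "jaw": 0}, {"travel": [0, -10, 0], "roll": 0, "jaw": 0}]'

```text
clock: 15.15
tool_pos: [0.5769, -0.017, 0.0465]
orientation: [180.0, -0.1, 13.8]
force: [1.2, -6.4, 5.1]
opening: 0.0003
gripper_force: 3.3
```

Call:
apply_moves --targets '[{"travel": [0, -10, 0], "roll": 0, "jaw": 0}, {"travel": [0, -10, 0], "roll": 0, "jaw": 0}, {"travel": [0, -10, 0], "roll": 0, "jaw": 0}, {"travel": [0, -10, 0], "roll": 0, "jaw": 0}, {"travel": [0, -10, 0], "roll": 0, "jaw": 0}, {"travel": [0, -8, 0], "roll": 0, "jaw": 0}, {"travel": [0, -5, 0], "roll": 0, "jaw": 0}, {"travel": [0, -3, 0], "roll": 0, "jaw": 0}, {"travel": [0, 0, 0], "roll": 0, "jaw": 0}]'

```text
clock: 16.05
tool_pos: [0.5609, 0.0473, 0.0463]
orientation: [180.0, -0.1, 13.8]
force: [1.2, -2.4, 3.5]
opening: 0.0007
gripper_force: 1.9
```

Call:
apply_moves --targets '[{"travel": [0, -2, 0], "roll": 0, "jaw": 0}, {"travel": [0, -2, 0], "roll": 0, "jaw": 0}, {"travel": [0, 0, 0], "roll": 0, "jaw": 0}]'

```text
clock: 16.35
tool_pos: [0.5598, 0.0508, 0.0462]
orientation: [180.0, -0.0, 13.8]
force: [1.8, -4.9, 5.9]
opening: 0.0001
gripper_force: 2.7
```

Call:
apply_moves --targets '[{"travel": [0, -2, 0], "roll": 0, "jaw": 0}, {"travel": [0, -2, 0], "roll": 0, "jaw": 0}, {"travel": [0, 0, 0], "roll": 0, "jaw": 0}]'

```text
clock: 16.65
tool_pos: [0.5589, 0.0546, 0.0462]
orientation: [180.0, -0.0, 13.8]
force: [1.1, -5.0, 5.7]
opening: 0.0001
gripper_force: 2.8
```

Call:
apply_moves --targets '[{"travel": [0, -2, 0], "roll": 0, "jaw": 0}, {"travel": [0, -1.5, 0], "roll": 0, "jaw": 0}, {"travel": [0, 0, 0], "roll": 0, "jaw": 0}]'

```text
clock: 16.95
tool_pos: [0.558, 0.058, 0.0462]
orientation: [180.0, -0.0, 13.8]
force: [1.8, -4.5, 5.9]
opening: 0.0004
gripper_force: 2.9
```

Call:
apply_moves --targets '[{"travel": [0, -1.5, 0], "roll": 0, "jaw": 0}, {"travel": [0, 0, 0], "roll": 0, "jaw": 0}]'

```text
clock: 17.15
tool_pos: [0.5577, 0.0594, 0.0462]
orientation: [180.0, -0.0, 13.8]
force: [1.6, -4.4, 6.3]
opening: 0.0006
gripper_force: 3.0
```

Call:
apply_moves --targets '[{"travel": [0, -1.5, 0], "roll": 0, "jaw": 0}, {"travel": [0, 0, 0], "roll": 0, "jaw": 0}]'

```text
clock: 17.35
tool_pos: [0.5573, 0.0603, 0.0462]
orientation: [179.9, -0.0, 13.8]
force: [1.7, -8.6, 6.0]
opening: 0.0003
gripper_force: 4.7
```

Call:
apply_moves --targets '[{"travel": [0, -1, 0], "roll": 0, "jaw": 0}, {"travel": [0, 0, 0], "roll": 0, "jaw": 0}, {"travel": [0, 0, 0], "roll": 0, "jaw": 0}]'

```text
clock: 17.65
tool_pos: [0.557, 0.0605, 0.0462]
orientation: [179.9, 0.0, 13.8]
force: [3.3, -12.9, 5.6]
opening: 0.0001
gripper_force: 7.1
```

Call:
apply_moves --targets '[{"travel": [0, 5, 0], "roll": 0, "jaw": 0}, {"travel": [0, 25, 0], "roll": 0, "jaw": 0}, {"travel": [0, 30, 0], "roll": 0, "jaw": 0}, {"travel": [0, 0, -45], "roll": 0, "jaw": 0}, {"travel": [0, 0, -45], "roll": 0, "jaw": 0}, {"travel": [0, 0, -45], "roll": 0, "jaw": 0}, {"travel": [-20, 0, -30], "roll": 0, "jaw": 0}, {"travel": [-30, 0, 0], "roll": 0, "jaw": 0}, {"travel": [-30, 0, 0], "roll": 0, "jaw": 0}, {"travel": [0, 0, 0], "roll": 0, "jaw": 0}]'

```text
clock: 18.65
tool_pos: [0.49, -0.0156, 0.2107]
orientation: [-179.9, 0.0, 13.8]
force: [0.8, -0.5, 0.1]
opening: 0.0001
gripper_force: 0.0
```

Run:
```python
from st import *
o=ctrl.get_obs(); print('tcp',st(o['tool_pos']),o['tool_pos'],o['force'],o['clock'])
KW=cam('wrist'); np.savez('w5.npz',K=KW[0],T=KW[1]); save('wrist','w5.png'); save('side','s5.png')
im=cv2.imread('pics/w5.png'); b=cv2.inRange(cv2.cvtColor(im,cv2.COLOR_BGR2HSV),(100,110,60),(125,255,255))
n,l,s,c=cv2.connectedComponentsWithStats(b)
for i in range(1,n):
    if s[i,4]>60: print(c[i],s[i],st(px2w(KW,c[i],.056)).round(1))
a=cv2.imread('pics/s5.png')[170:420,170:490]
cv2.imwrite('pics/c5.png',np.hstack([cv2.resize(a,(400,312)),cv2.resize(im[:390],(400,244)) if 0 else cv2.resize(im[:312,120:520],(400,312))]))
```

```text
tcp [-83.20273516 -53.96899787] [ 0.49003119 -0.01562754  0.21068352] [ 0.80332706 -0.48033866  0.09753289] 18.65
[156.30959849 105.36825596] [  95   90  125   32 3188] [10.4 69.9]
[160.63487738 140.05415531] [ 101  126  122   30 2936] [-15.3  69.8]
[236.37330754 257.94584139] [224 246  26  25 517] [-114.    16.3]
[ 77.22265625 310.74609375] [ 68 303  20  17 256] [-165.7  164.4]
```

View pics/c5.png

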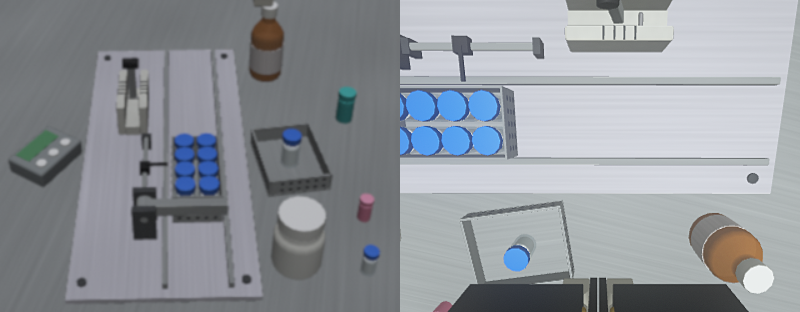

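Run:
```python
from st import *
W=np.load('w5.npz'); K=(W['K'],W['T'])
print('pointer',st(px2w(K,(181,42),.038)),'tip base',st(px2w(K,(183,78),.03)))
W=np.load('w1.npz'); K1=(W['K'],W['T']); print('pointer before',st(px2w(K1,(251,162),.03)))
c,s=np.cos(P[2]),np.sin(P[2]); KS=cam('side')
for a in(.32,.64,.96):
    x,y,z=76,-70+60*np.sin(a-.48),40+60*np.cos(a-.48); w=[P[0]+(c*x-s*y)/1e3,P[1]+(s*x+c*y)/1e3,z/1e3]
    print(a,w2px(K,w),w2px(KS,w))
im=cv2.imread('pics/s5.png')[205:240,255:295].mean(2); v,u=np.where(im<45); print('dark px side',u.mean()+255,v.mean()+205,len(u))
```

```text
pointer [57.78134303 52.47986421] tip base [32.97118955 56.46112894]
pointer before [ 33.61985526 103.70508304]
0.32 [360.91837767 -14.80528966] [274.42553147 213.79604147]
0.64 [328.91431918 -14.89832179] [273.90674916 220.90932741]
0.96 [299.059474   -11.24074252] [273.60867753 231.05522266]
dark px side 274.0416666666667 220.79166666666666 72
```

The lever tip fits 0.64 in both views, and the pointer marks the third row. Everything is in place, so I'm handing in.

```bash
python3 -c "
from h import *
print(ctrl.close_job())"
```

```text
the job is handed in; nothing more can be done
None
```

The job is handed in (no verdict was returned): in the last pictures the vial stands in the reject tray, the lever is in its third notch, the flag is fully down, the carrier rests against it and the arm is clear of everything.

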